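# Wind up the bench timer

## Task

Fully wind the wind-up bench timer, the one with the winged steel key on top: turn its key clockwise seen from above until it comes to its stop. Do it in partial turns, letting go of the key about half way (its ratchet holds it) and taking a fresh grip, and let go at the end. Leave the other timer, the one with the round dial, as it is set.

Things in the scene. Friction and masses are not known exactly. Their poses are not given: they have to be found in the camera images.
- wind_timer: Wind-up bench timer: grey plastic case 80 x 80 mm, 50 mm high, fixed to the bench. A steel wing key stands on the middle of its top; the other timer has the same case but a round black dial. The two may stand in either place. Origin at the centre of the case's underside, z up, -x towards the face with the small start lever.
- key_grip (a point): Grip point of the wing key, on its vertical turning axis (the middle of the case), 78 mm above the bench. The key is an upright bar of two round steel wings with flat faces, 50 mm long, 10 mm thick, from 66 to 90 mm above the bench, on a shaft 9 mm thick; under it a flat disc of 48 mm diameter, top 54 mm above the bench, carries a small brass pointer. The point's x axis lies along the bar, towards the pointer's end, y across its flat faces, z up; it turns with the key.
- wind_key (a joint): Angle of the wing key in rad; grows as the key is turned clockwise seen from above. At 0 the key's x axis is that of the case. It starts nearly run down, between 0 and 0.4; the hard stop, fully wound, is at 2.6 (the pointer then stands at the small steel pin on the case top). The spring and ratchet need 0.14 N m at first and 0.21 N m near the stop; let go, the key stays where it is. Turned back by hand it unwinds.
- dial_knob (a joint): Setting of the other timer's round black dial (44 mm wide at its foot, 36 mm above, 26 mm high on the same grey case, its centre 0.1 to 0.24 m away), rad, 0 at the start. It turns easily; not to be touched.

How it is judged (in metres and radians):
On the way:
1. the key is part wound (0.7 to 2.2 rad) and has been let go (value of joint wind_key between 0.7 and 2.2 rad and contact force between the fingers and wind_timer below 0.3 N), for 0.2 s.
At the end, for the whole second after the job is handed in: The key stands at its stop (beyond 2.4 of 2.6 rad, some 11 degrees) and has been let go (value of joint wind_key above 2.4 rad and contact force between the fingers and wind_timer below 0.3 N); the robot touches nothing.
It fails at once if the round dial of the other timer is turned by more than 0.2 rad (value of joint dial_knob above 0.2 rad or value of joint dial_knob below -0.2 rad).
It also fails if it takes over 43 s, if anything falls off the work surface, if the arm or the gripper's body presses on something with over 40 N, if the wrist force passes 120 N, or if a joint passes its speed limit or range.

## Robot

A 6-joint arm with a two-finger parallel gripper is mounted at the origin on a cart in front of the work surface, level with it; the furniture and walls round the work are solid. World frame = base frame: x ahead of the robot, y to its left, z up, the work surface at z = 0. Lengths are in m, angles in degrees, forces in N, time in s.
With the tool pointing down it reaches from about 0.4 to 0.825 m from the base axis. Payload 7 kg.
Tool frame: the origin (TCP) lies midway between the tips of the shut fingers; the grasp point (between the pads) lies 19 mm behind it; z points along the fingers, y is the direction in which the jaws open and shut (so a half turn about z gives the same grasp; the last joint's range is limited). The gripper opens to 88 mm and grips with 3 to 60 N. Pads are 19 mm wide; open, the fingers measure 130 mm over their backs; the gripper's body (78 mm by 193 mm) begins 47 mm behind the grasp point.
Start: joints at [61.026, 20.546, 0.682, 0, -70.136, -16.507], TCP at [0.481, 0.473, 0.2] pointing down, gripper open.
Joint ranges: [-176.03, 176.03], [-82.01, 121.73], [-58.28, 71.71], [-173.87, 95.51], [-174.79, -0.11], [-173.66, 173.66]. Speed limits (degrees/s): [136.94, 136.94, 172.46, 180, 180, 180].

## Interface

Orientations are given as a 3x3 rotation matrix whose columns are the frame's x, y, z axes.
In Python, from rig import robot gives the robot as it stands. Calls block until the motion is done:
- robot.goto(position, orientation): joint-space move of the TCP to a pose.
- robot.servo_line(position, ori=None, speed=0.15): straight line of the TCP; ori=None keeps the orientation; speed is the mean speed in m/s.
- robot.movej(angles): joint-space move.
- robot.move_gripper(opening): opening from 0.0 (shut) to 1.0 (fully open); the grip force is fixed at half the most; returns when the fingers have stopped.
- robot.dwell(seconds).
- robot.ik(position, orientation): joint angles nearest the present ones, or None.
- robot.grab_frame(name): name is "scene" or "top"; returns (picture, depth): 420x560x3 uint8, red, green, blue; 420x560 float32, m along the optical axis (not along the pixel's ray), 0 where there is no reading.
- robot.camera_info(name): a dict with "vfov" (degrees; the focal length in pixels is half the picture's height over the tangent of half this angle, whatever the lens; pixels are square), "cx", "cy" (the principal point, pixels), "view" (4x4, takes a point from world to camera coordinates). Camera axes: x right, y down, z forward; pixel columns grow to the right and rows downward; lengths in m; the calibration is good to about 2 mm. A picture is of the moment at which its call begins. camera_info takes no time and is no camera call.
A pose or a line that the arm cannot do raises robot.Unreachable and nothing moves.
- robot.job_done(): hands the job in, once; it reports no verdict.
Readings, each from a call of its own:
- robot.read_t(): time.
- robot.read_qpos(): joint angles.
- robot.read_qvel(): joint speeds.
- robot.read_effort(): joint torques, N m.
- robot.read_position(): TCP position.
- robot.read_tcp_rot(): TCP orientation.
- robot.read_force(): force on the tool from outside, world axes, zero at the start.
- robot.read_ft_torque(): the same for the moment, N m.
- robot.read_grip_width(): opening from 0.0 (shut) to 1.0 (fully open).
Only numpy, scipy, OpenCV 4.12 (cv2) and the standard library are available. Lean on these libraries where they do the work, as an engineer would, in place of code of your own. Each camera call takes 0.05 s, during which the arm holds its last target.

## Working session

There is one attempt and no reset: what is moved stays moved. The work goes in short steps, each a Python script; the robot and the scene stay as the last script left them, time stands still between calls to the robot, and variables do not carry over. Pictures are saved under pics/ and viewed, and the job is handed in when it is done.

```bash
mkdir -p pics; ls; python3 - <<'E'
from rig import robot
import cv2,numpy as np
for n in("scene","top"):
    p,d=robot.grab_frame(n); cv2.imwrite(f"pics/{n}0.png",p[:,:,::-1]); np.savez(f"{n}0.npz",p=p,d=d)
    print(n,robot.camera_info(n))
print(robot.read_t())
E
```

```text
pics
scene {'vfov': 51.6102923426352, 'cx': 273.61253715637855, 'cy': 209.53077235696864, 'view': array([[-0.5046068 , -0.86334778, -0.00160917,  0.49526379],
       [-0.54598978,  0.3205611 , -0.77403859,  0.27366754],
       [ 0.66878034, -0.38970654, -0.63313637,  0.64869614],
       [ 0.        ,  0.        ,  0.        ,  1.        ]])}
top {'vfov': 42.225409725264214, 'cx': 278.51453986359667, 'cy': 207.81480808934685, 'view': array([[-2.28944543e-02, -9.99735355e-01, -2.25011094e-03,
         2.65425994e-01],
       [-9.91314594e-01,  2.29930501e-02, -1.29486278e-01,
         5.49050714e-01],
       [ 1.29503747e-01, -7.33949852e-04, -9.91578661e-01,
         8.68264273e-01],
       [ 0.00000000e+00,  0.00000000e+00,  0.00000000e+00,
         1.00000000e+00]])}
0.1
```

View pics/scene0.png

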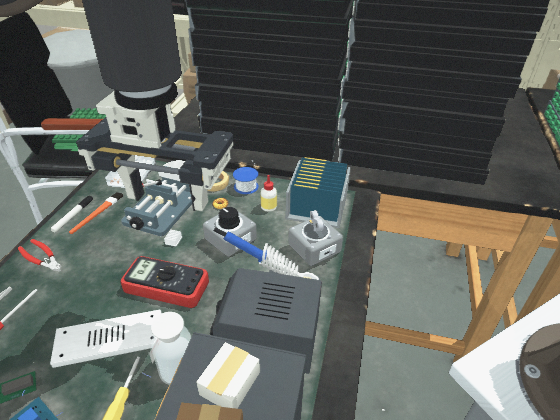

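View pics/top0.png

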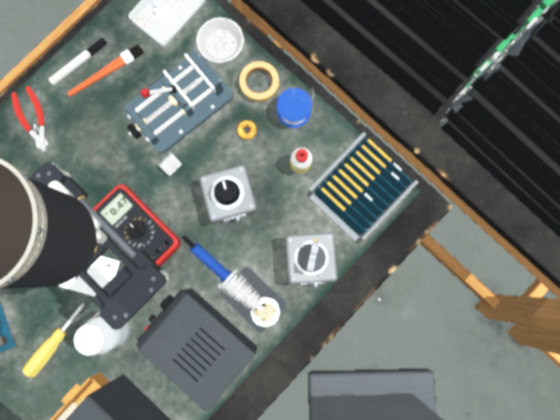

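The wind timer, with its wing key, is at about (312,258) in the top view. The round-dial timer is at about (228,193), and a soldering iron stands between and below them. I'll zoom in next.

```bash
cat > h.py <<'E'
import numpy as np,cv2
from rig import robot
def ray(n,u,v):
    c=robot.camera_info(n);f=210/np.tan(np.radians(c['vfov']/2));V=c['view'];R=V[:3,:3];t=V[:3,3]
    d=R.T@np.array([(u-c['cx'])/f,(v-c['cy'])/f,1]);return -R.T@t,d
def plane(n,u,v,z):
    o,d=ray(n,u,v);return o+d*(z-o[2])/d[2]
def cloud(n,d):
    c=robot.camera_info(n);f=210/np.tan(np.radians(c['vfov']/2));V=c['view'];R=V[:3,:3];t=V[:3,3]
    v,u=np.mgrid[:420,:560];P=np.stack([(u-c['cx'])/f*d,(v-c['cy'])/f*d,d],-1)
    return (P-t)@R
E
python3 - <<'E'
import numpy as np,cv2
from h import *
p=np.load('top0.npz')['p'];d=np.load('top0.npz')['d']
a=cv2.resize(p[215:305,265:355],(600,600),interpolation=cv2.INTER_CUBIC)
cv2.imwrite('pics/z1.png',a[:,:,::-1])
q=np.load('scene0.npz')
a=cv2.resize(q['p'][190:280,270:360],(600,600),interpolation=cv2.INTER_CUBIC)
cv2.imwrite('pics/z2.png',a[:,:,::-1])
for n,e in(('top',d),('scene',q['d'])):
    C=cloud(n,e); m=np.zeros(e.shape,bool)
    if n=='top': m[215:305,265:355]=1
    else: m[190:280,270:360]=1
    m&=e>0
    for lo,hi in((.044,.052),(.064,.096)):
        k=m&(C[...,2]>lo)&(C[...,2]<hi); P=C[k]
        if len(P)<5: print(n,lo,len(P));continue
        r=cv2.minAreaRect(P[:,:2].astype(np.float32)*1000)
        print(n,lo,len(P),P.mean(0),P[:,2].max(),r)
E
```

```text
top 0.044 1805 [0.47134677 0.20194137 0.04829046] 0.05199233254927354 ((485.01617431640625, 184.62588500976562), (104.96715545654297, 115.08264923095703), 2.3534293174743652)
top 0.064 260 [0.48004639 0.19309555 0.08372126] 0.09211371539487172 ((494.5570068359375, 180.55307006835938), (29.768701553344727, 109.8583984375), 46.78950500488281)
scene 0.044 995 [0.48001039 0.20370801 0.04879418] 0.051975076338100334 ((483.7286682128906, 196.2626953125), (169.56919860839844, 251.35897827148438), 62.19729232788086)
scene 0.064 992 [0.49064602 0.2099563  0.07670317] 0.09589915255049718 ((468.7845153808594, 231.22869873046875), (118.97335815429688, 289.243408203125), 45.39269256591797)
```

View pics/z1.png

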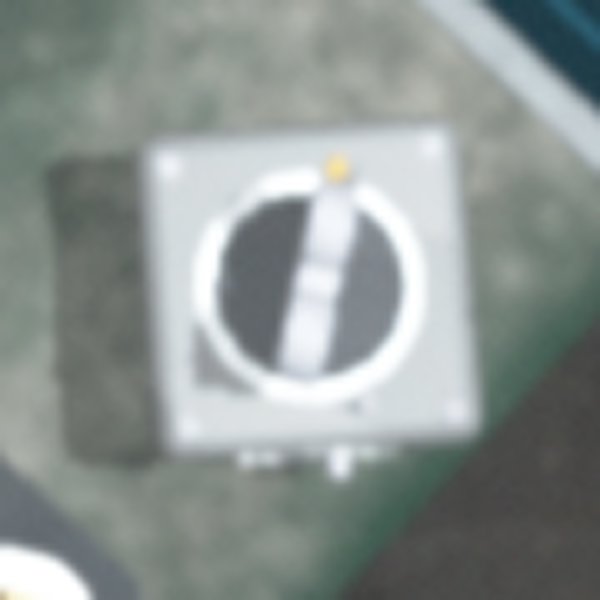

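View pics/z2.png

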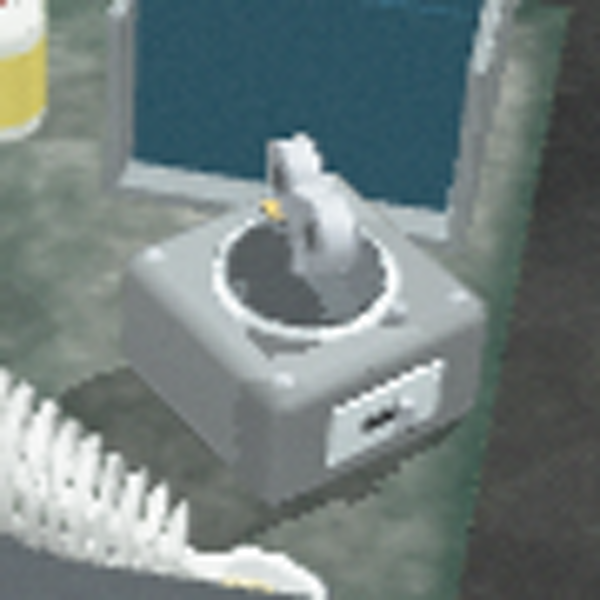

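The top zoom shows the key bar running from (300,375) to (337,190) zoomed px with the brass pointer at (336,168), away from the lever face. The disc's centre is about (310,287). I'll measure these points metrically.

```bash
python3 - <<'E'
from h import *
q=np.load('top0.npz');p=q['p'];d=q['d'];Z=lambda x,y:(265+(x+.5)*.15-.5,215+(y+.5)*.15-.5)
C=cloud('top',d)
m=(np.abs(C[...,2]-.0495)<.005); m[:218]=0;m[:,:280]=0;m[285:]=0;m[:,342:]=0
n,l,st,ce=cv2.connectedComponentsWithStats(m.astype(np.uint8))
i=1+st[1:,4].argmax();P=C[l==i];r=cv2.minAreaRect(P[:,:2].astype(np.float32)*1000);print('case',r,P[:,2].mean())
print('disc',plane('top',*Z(310,287),.054), 'pointer',plane('top',*Z(336,168),.055))
for z in (.078,.09): 
    a=plane('top',*Z(300,375),z);b=plane('top',*Z(337,190),z);print(z,(a+b)/2,np.degrees(np.arctan2(*(b-a)[1::-1])))
m=(C[...,2]>.064)&(C[...,2]<.096);m[:230]=0;m[285:]=0;m[:,290:]&=True;m[:,:295]=0;m[:,332:]=0
P=C[m];xy=P[:,:2];c=xy.mean(0);w,V=np.linalg.eigh(np.cov((xy-c).T));print('key',len(P),c,P[:,2].mean(),np.sqrt(w)*np.sqrt(12),np.degrees(np.arctan2(V[1,1],V[0,1])),cv2.minAreaRect(xy.astype(np.float32)*1000))
q=np.load('scene0.npz')
C=cloud('scene',q['d']);m=(C[...,2]>.064)&(C[...,2]<.096);m[:205]=0;m[240:]=0;m[:,:308]=0;m[:,327:]=0
m&=np.linalg.norm(C[...,:2]-c,axis=-1)<.04
P=C[m];xy=P[:,:2];c=xy.mean(0);w,V=np.linalg.eigh(np.cov((xy-c).T));print('keyS',len(P),c,P[:,2].mean(),np.degrees(np.arctan2(V[1,1],V[0,1])),cv2.minAreaRect(xy.astype(np.float32)*1000))
C=cloud('top',np.load('top0.npz')['d']);m=(np.abs(C[...,2]-.076)<.005);m[:170]=0;m[215:]=0;m[:,:205]=0;m[:,250:]=0
print('dial',C[m].mean(0))
# tall things around
C=C.reshape(-1,3);k=np.linalg.norm(C[:,:2]-[.478,.195],axis=1)<.16
H=C[k&(C[:,2]>.06)]
for a in H[np.random.default_rng(0).choice(len(H),12)]:print(a.round(3))
print(robot.read_tcp_rot().round(3))
E
```

```text
case ((471.41546630859375, 202.1160125732422), (79.43158721923828, 79.12321472167969), 2.6254379749298096) 0.04896122436646113
disc [0.47061021 0.20216799 0.054     ] pointer [0.49914054 0.19505091 0.055     ]
0.078 [0.47079497 0.20152185 0.078     ] -13.09957633244638
0.09 [0.47033331 0.20224983 0.09      ] -13.099576332446404
key 221 [0.47121766 0.20249229] 0.0848225445930291 [0.01064776 0.04911272] 165.62917251632177 ((471.5986633300781, 202.06646728515625), (10.245338439941406, 49.48397445678711), 75.81987762451172)
keyS 172 [0.46782049 0.2063326 ] 0.08229686482975737 168.46521199370792 ((470.6927795410156, 203.75067138671875), (10.473215103149414, 48.31037521362305), 75.98789978027344)
dial [0.58127067 0.33675142 0.07508942]
[0.432 0.338 0.097]
[0.531 0.102 0.084]
[0.558 0.062 0.075]
[0.59  0.122 0.079]
[0.587 0.12  0.065]
[0.438 0.253 0.933]
[0.438 0.253 0.933]
[0.438 0.253 0.933]
[0.602 0.116 0.087]
[0.438 0.253 0.933]
[0.438 0.253 0.933]
[0.438 0.253 0.933]
[[ 0.701 -0.713 -0.001]
 [-0.713 -0.701 -0.001]
 [ 0.     0.001 -1.   ]]
```

```bash
cat >> h.py <<'E'
CX,CY=0.4712,0.2023
def R(b): # key bar yaw b deg -> tool x along bar, y across, z down
    a=np.radians(b);x=np.array([np.cos(a),np.sin(a),0]);z=np.array([0,0,-1.]);return np.stack([x,np.cross(z,x),z],1)
E
python3 - <<'E'
from h import *
for b in range(-190,190,1):
    if b%30==0 or b in(-14,166,-80,100,-147,33):
        s=robot.ik([CX,CY,.060],R(b)); print(b,None if s is None else np.round(s,1))
C=cloud('top',np.load('top0.npz')['d']);r=np.linalg.norm(C[...,:2]-[CX,CY],axis=-1);z=C[...,2]
for lo,hi in((.06,.085),(.085,.11),(.11,.14),(.14,.17)):
    k=(r>lo)&(r<hi)&(z<.5);print(lo,hi,z[k].max(),C[k][z[k].argmax()])
E
```

```text
-180 [  45.2   13.4  -30.1    0.   -46.5 -135.2]
-150 [  45.2   13.4  -30.1    0.   -46.5 -105.2]
-147 [  45.2   13.4  -30.1    0.   -46.5 -102.2]
-120 [ 45.2  13.4 -30.1   0.  -46.5 -75.2]
-90 [ 45.2  13.4 -30.1   0.  -46.5 -45.2]
-80 [ 45.2  13.4 -30.1   0.  -46.5 -35.2]
-60 [ 45.2  13.4 -30.1   0.  -46.5 -15.2]
-30 [ 45.2  13.4 -30.1   0.  -46.5  14.8]
-14 [ 45.2  13.4 -30.1   0.  -46.5  30.8]
0 [ 45.2  13.4 -30.1   0.  -46.5  44.8]
30 [ 45.2  13.4 -30.1   0.  -46.5  74.8]
33 [ 45.2  13.4 -30.1   0.  -46.5  77.8]
60 [ 45.2  13.4 -30.1   0.  -46.5 104.8]
90 [ 45.2  13.4 -30.1   0.  -46.5 134.8]
100 [ 45.2  13.4 -30.1   0.  -46.5 144.8]
120 [ 45.2  13.4 -30.1   0.  -46.5 164.8]
150 [  45.2   13.4  -30.1    0.   -46.5 -165.2]
166 [  45.2   13.4  -30.1    0.   -46.5 -149.2]
180 [  45.2   13.4  -30.1    0.   -46.5 -135.2]
0.06 0.085 0.07690855737711755 [0.50031369 0.12389975 0.07690856]
0.085 0.11 0.09282931181659987 [0.52538045 0.11742876 0.09282931]
0.11 0.14 0.10113036462261896 [0.44100441 0.33331908 0.10113036]
0.14 0.17 0.11181912481179347 [0.4776704  0.36955436 0.11181912]
```

```bash
python3 - <<'E'
from h import *
B=-14.2
robot.goto([CX,CY,.17],R(B)); robot.move_gripper(.5)
robot.servo_line([CX,CY,.061],speed=.1)
print(robot.read_t(),robot.read_position(),robot.read_force(),robot.read_grip_width())
robot.move_gripper(0.0)
print(robot.read_t(),'grip',robot.read_grip_width()*88,robot.read_force(),robot.read_ft_torque())
q=robot.read_qpos();print(q)
for i in range(3):
    q[5]-=5;robot.movej(q);print(robot.read_t(),robot.read_qpos()[5],robot.read_grip_width()*88,robot.read_force().round(1),robot.read_ft_torque().round(2))
p,d=robot.grab_frame("scene"); cv2.imwrite("pics/s1.png",cv2.resize(p[100:300,200:400],(600,600))[:,:,::-1])
E
```

```text
3.3 [0.47159379 0.20260641 0.06156846] [0.00656053 0.27305518 0.68611324] 0.5040249246551196
4.1833 grip 0.31742909666398433 [-3.6726723   0.47016112 10.17901085] [-0.10843361  1.35164792 -0.01693562]
[ 4.52130007e+01  1.32226434e+01 -2.99820923e+01  2.07013281e-02
 -4.67238960e+01  3.06000479e+01]
4.4333 25.726591348259785 0.26876375400108765 [-1.1 -0.1  3.7] [0.05 0.4  0.01]
4.6833 20.82723658408038 0.39802542495177917 [-1.3  1.8  4.9] [0.72 0.3  0.04]
4.9333 15.87076959933153 0.22856251379142634 [0.2 2.2 4.7] [1.07 0.06 0.  ]
```

View pics/s1.png

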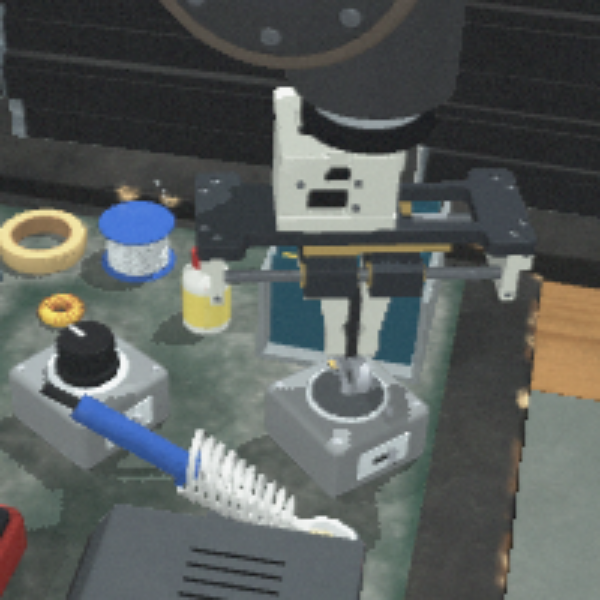

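In this view the fingers look fully shut, with their tips at about (355,360) zoomed px, just above or behind the key. The gripper reads 0.3 mm, so nothing is gripped. I'll check further before moving anything.

```bash
python3 - <<'E'
from h import *
print(robot.read_position(),robot.read_tcp_rot().round(3),robot.read_grip_width(),robot.read_force())
p,d=robot.grab_frame("scene"); np.savez('s2.npz',p=p,d=d); cv2.imwrite("pics/s2.png",cv2.resize(p[180:270,270:360],(720,720)[:2] if 0 else (600,600),interpolation=cv2.INTER_CUBIC)[:,:,::-1])
p,d=robot.grab_frame("top"); cv2.imwrite("pics/t2.png",cv2.resize(p[200:320,250:370],(600,600),interpolation=cv2.INTER_CUBIC)[:,:,::-1])
c=robot.camera_info('scene');f=210/np.tan(np.radians(c['vfov']/2));
for X in (robot.read_position(),[CX,CY,.09]):
    x=c['view']@np.r_[X,1];u,v=f*x[0]/x[2]+c['cx'],f*x[1]/x[2]+c['cy'];print((u-270)/.15,(v-180)/.15)
E
```

```text
[0.4721097  0.20326488 0.06237352] [[ 0.876 -0.483  0.002]
 [-0.483 -0.876  0.002]
 [ 0.001 -0.002 -1.   ]] 0.0013015361588113031 [-0.11778147  2.65468483  4.93221447]
303.06069816451367 309.08093272810106
313.2449788036581 237.3760219879902
```

View pics/s2.png

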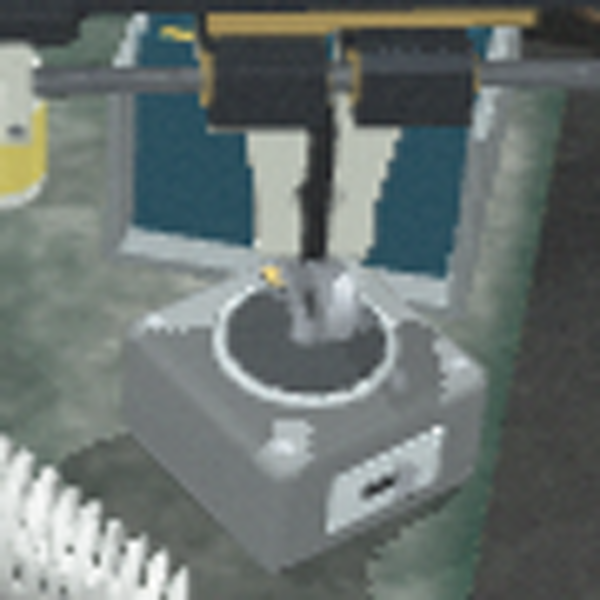

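View pics/t2.png

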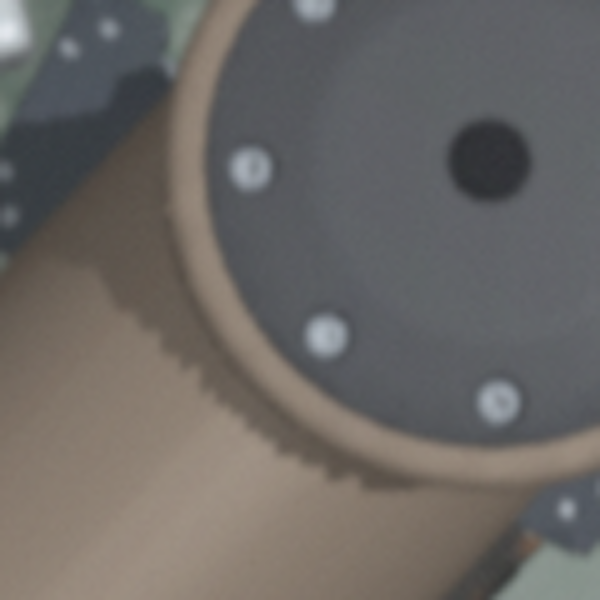

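```bash
python3 - <<'E'
from h import *
d=np.load('s2.npz')['d'];C=cloud('scene',d);C0=cloud('scene',np.load('scene0.npz')['d'])
for v in range(206,234,2):
    print(v,[tuple((C[v,u]*1000).round().astype(int)) for u in (310,313,316,317,319,322,325)])
E
```

```text
206 [(np.int64(470), np.int64(221), np.int64(122)), (np.int64(468), np.int64(216), np.int64(121)), (np.int64(466), np.int64(210), np.int64(120)), (np.int64(464), np.int64(209), np.int64(121)), (np.int64(464), np.int64(205), np.int64(120)), (np.int64(459), np.int64(202), np.int64(121)), (np.int64(458), np.int64(196), np.int64(120))]
208 [(np.int64(470), np.int64(221), np.int64(117)), (np.int64(469), np.int64(215), np.int64(116)), (np.int64(467), np.int64(210), np.int64(115)), (np.int64(468), np.int64(206), np.int64(112)), (np.int64(463), np.int64(205), np.int64(116)), (np.int64(459), np.int64(202), np.int64(117)), (np.int64(458), np.int64(195), np.int64(115))]
210 [(np.int64(471), np.int64(220), np.int64(112)), (np.int64(466), np.int64(217), np.int64(114)), (np.int64(464), np.int64(211), np.int64(112)), (np.int64(467), np.int64(207), np.int64(109)), (np.int64(463), np.int64(205), np.int64(110)), (np.int64(460), np.int64(200), np.int64(111)), (np.int64(457), np.int64(196), np.int64(111))]
212 [(np.int64(470), np.int64(220), np.int64(107)), (np.int64(469), np.int64(214), np.int64(106)),
[... 2812 characters left out ...]
 (np.int64(465), np.int64(185), np.int64(55))]
230 [(np.int64(477), np.int64(212), np.int64(53)), (np.int64(474), np.int64(207), np.int64(53)), (np.int64(469), np.int64(204), np.int64(56)), (np.int64(454), np.int64(212), np.int64(71)), (np.int64(450), np.int64(211), np.int64(74)), (np.int64(465), np.int64(192), np.int64(53)), (np.int64(462), np.int64(187), np.int64(53))]
232 [(np.int64(472), np.int64(216), np.int64(53)), (np.int64(469), np.int64(210), np.int64(53)), (np.int64(466), np.int64(205), np.int64(53)), (np.int64(464), np.int64(205), np.int64(55)), (np.int64(462), np.int64(201), np.int64(54)), (np.int64(461), np.int64(195), np.int64(53)), (np.int64(455), np.int64(192), np.int64(56))]
```

```bash
python3 - <<'E'
from h import *
q=np.load('scene0.npz');C=cloud('scene',q['d'])
m=np.zeros(C.shape[:2],bool);m[130:225,100:230]=1
m&=(C[...,2]>.13)&(C[...,2]<.5)
P=C[m];i=P[:,2].argsort()
for lo in np.arange(.13,.26,.01):
    k=(P[:,2]>lo)&(P[:,2]<lo+.01);print(round(lo,3),k.sum(),P[k].mean(0).round(3) if k.any() else '')
a=cv2.resize(q['p'][110:235,90:240],(750,625))[:600];cv2.imwrite('pics/z3.png',a[:,:,::-1])
E
```

```text
0.13 0 
0.14 0 
0.15 0 
0.16 0 
0.17 0 
0.18 0 
0.19 0 
0.2 0 
0.21 0 
0.22 46 [0.488 0.486 0.228]
0.23 187 [0.477 0.478 0.235]
0.24 198 [0.478 0.478 0.245]
0.25 172 [0.479 0.48  0.255]
```

View pics/z3.png

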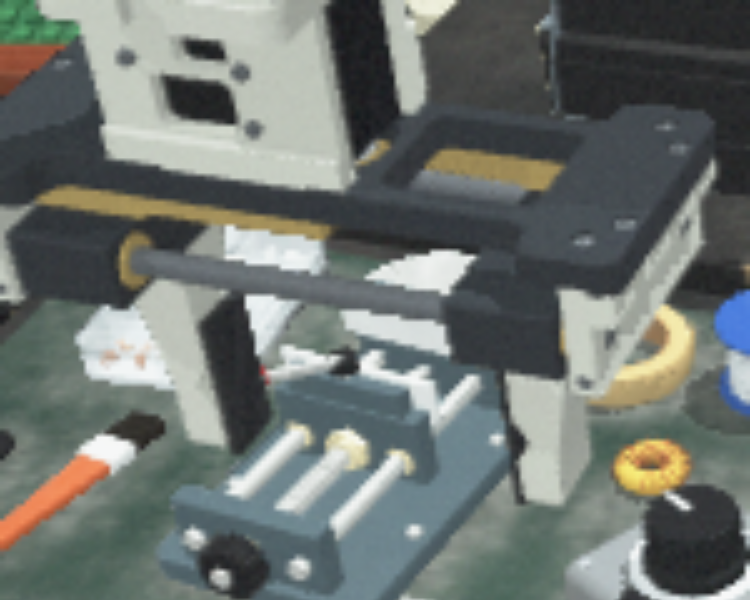

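The picture and depth agree that the real fingertips are about 28 mm above the reported TCP. At the start they were at about 0.228 m against a reported 0.200. Now they rest at 0.090 m, on top of the key, against a reported 0.062. Laterally it matches. I'll lift, check that the key hasn't moved, then go down again with a 28 mm correction.

```bash
cat >> h.py <<'E'
OFF=0.028   # real tips are this much above the reported TCP
def key_yaw(tag):
    p,d=robot.grab_frame("scene");C=cloud('scene',d);r=np.linalg.norm(C[...,:2]-[CX,CY],axis=-1)
    m=(C[...,2]>.068)&(C[...,2]<.096)&(r<.03)&(d>0)
    xy=C[m][:,:2];c=xy.mean(0);w,V=np.linalg.eigh(np.cov((xy-c).T))
    hsv=cv2.cvtColor(p,cv2.COLOR_RGB2HSV);b=cv2.inRange(hsv,(15,110,90),(32,255,255))>0;b[:205]=0;b[245:]=0;b[:,295:]&=True;b[:,:300]=0;b[:,345:]=0
    v,u=np.nonzero(b);pt=plane('scene',u.mean(),v.mean(),.055) if len(u) else None
    print(tag,'n',m.sum(),'bar yaw',np.degrees(np.arctan2(V[1,1],V[0,1])),'rect',cv2.minAreaRect((xy*1000).astype(np.float32)),
      'pointer',len(u),None if pt is None else np.degrees(np.arctan2(pt[1]-CY,pt[0]-CX)))
    cv2.imwrite(f"pics/{tag}.png",cv2.resize(p[120:270,240:390],(600,600),interpolation=cv2.INTER_CUBIC)[:,:,::-1])
E
python3 - <<'E'
from h import *
robot.servo_line([CX,CY,.17],speed=.15);robot.move_gripper(.5)
p,d=robot.grab_frame("scene");C=cloud('scene',d)
r=np.linalg.norm(C[...,:2]-[CX,CY],axis=-1);m=(r<.05)&(C[...,2]>.12);z=np.sort(C[m][:,2]);print('tip z',z[[0,5,20,40]],robot.read_position(),robot.read_force())
key_yaw('k1')
print(robot.read_t())
E
```

```text
tip z [0.19675954 0.19845284 0.20092835 0.20312056] [0.47121017 0.20232    0.17004514] [0.88884404 0.29476748 0.45346645]
k1 n 171 bar yaw 167.82367572576834 rect ((470.5757751464844, 204.00677490234375), (11.11726188659668, 49.37348175048828), 76.87023162841797) pointer 1 -8.559794758986834
6.9417
```

View pics/k1.png

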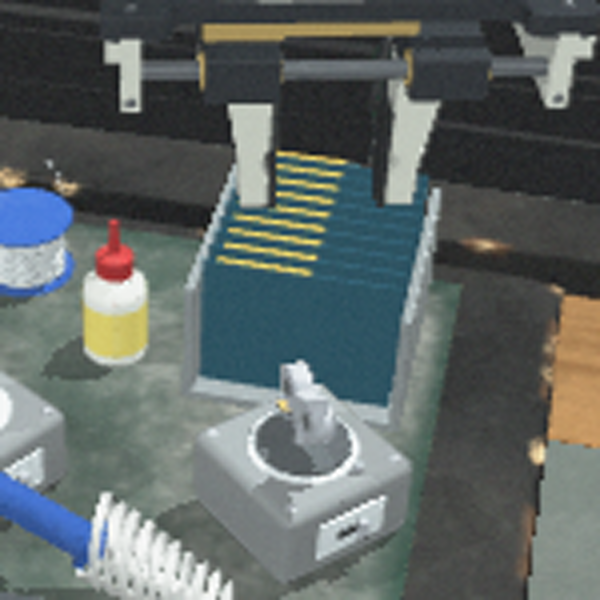

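The key is still as it started. The picture shows it upright at about (305,400) zoomed px with the gripper well above, and the tips at 0.198 confirm the 28 mm offset. Next I'll grip and turn a little, watching the width and moment.

```bash
python3 - <<'E'
from h import *
robot.goto([CX,CY,.11],R(-13.9))
robot.servo_line([CX,CY,.050-.0],speed=.1);print(robot.read_force())
robot.servo_line([CX,CY,.062-OFF],speed=.06)
print(robot.read_t(),robot.read_position(),robot.read_force())
robot.move_gripper(0.0)
print(robot.read_t(),'grip mm',robot.read_grip_width()*88,robot.read_force(),robot.read_ft_torque())
q=robot.read_qpos();print(q)
if robot.read_grip_width()*88>6:
  for i in range(3):
    q[5]-=5;robot.movej(q);print(robot.read_t(),robot.read_qpos()[5],robot.read_grip_width()*88,robot.read_force().round(1),robot.read_ft_torque().round(2))
p,d=robot.grab_frame("scene"); cv2.imwrite("pics/s3.png",cv2.resize(p[150:270,260:380],(600,600),interpolation=cv2.INTER_CUBIC)[:,:,::-1])
E
```

```text
[ 0.37885327 -0.4370308   0.2107905 ]
8.4667 [0.47095406 0.20203177 0.03356142] [-0.68185438 -0.0633055  -0.09550199]
9.1167 grip mm 9.809069541450116 [-0.22415535 -0.13949163  1.25698251] [-0.24990515  0.12376269 -0.07669935]
[ 4.51958907e+01  1.54201991e+01 -3.16813068e+01  3.83883539e-03
 -4.28933034e+01  3.08959063e+01]
9.3667 26.01289846521802 9.618174435043072 [ 0.4 -0.8  0.5] [-0.1   0.06 -0.17]
9.6167 21.111174783338335 9.765867912278633 [-0.5 -0.8  0.4] [-0.12  0.12 -0.09]
9.8667 16.155557455332467 9.67789746157872 [-0.8 -0.3  0.5] [-0.09  0.13 -0.15]
```

View pics/s3.png

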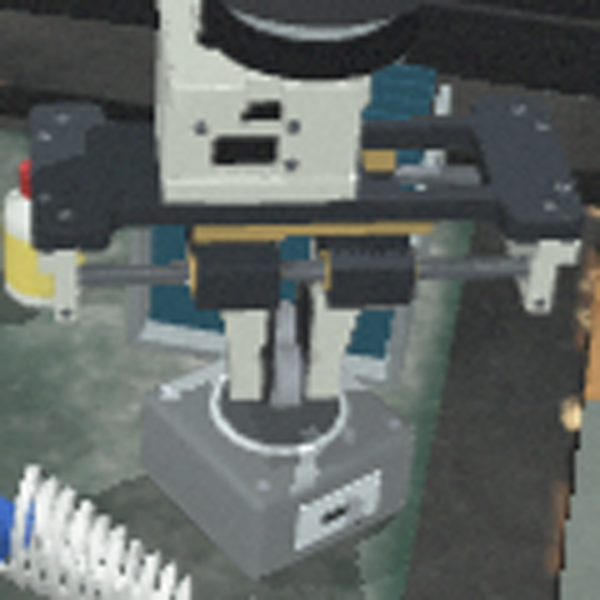

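The key is now between the pads (gap at about (287,350) zoomed px, 9.8 mm) and turning. I'll carry on to half way, let go, lift and check.

```bash
python3 - <<'E'
from h import *
q=robot.read_qpos();
for t in (0,-18,-35):
    q[5]=t;robot.movej(q);print(robot.read_t(),robot.read_qpos()[5],robot.read_grip_width()*88,robot.read_force().round(1),robot.read_ft_torque().round(2),robot.read_position().round(4))
robot.move_gripper(.5);robot.dwell(.4);print('rel',robot.read_t(),robot.read_force().round(2),robot.read_grip_width())
robot.servo_line([CX,CY,.11],speed=.15)
key_yaw('k2');print(robot.read_t())
E
```

```text
10.2833 0.35731046224772717 9.83813616383426 [-0.9  0.2  0.8] [-0.13  0.18 -0.14] [0.4712 0.2022 0.0341]
10.6833 -17.58964240474865 9.678600467379637 [-1.8 -0.5  0.7] [-0.16  0.28 -0.1 ] [0.4711 0.2021 0.0341]
11.0667 -34.56448704401735 9.725537546606256 [-2.2  0.4  1.6] [-0.14  0.52 -0.13] [0.4711 0.2022 0.0341]
rel 12.2417 [-0.08  0.1  -0.49] 0.4998988082607371
k2 n 221 bar yaw 98.44548256889561 rect ((471.23260498046875, 203.5634307861328), (11.829543113708496, 49.280052185058594), 10.128860473632812) pointer 1 -83.91492940729755
12.95
```

View pics/k2.png

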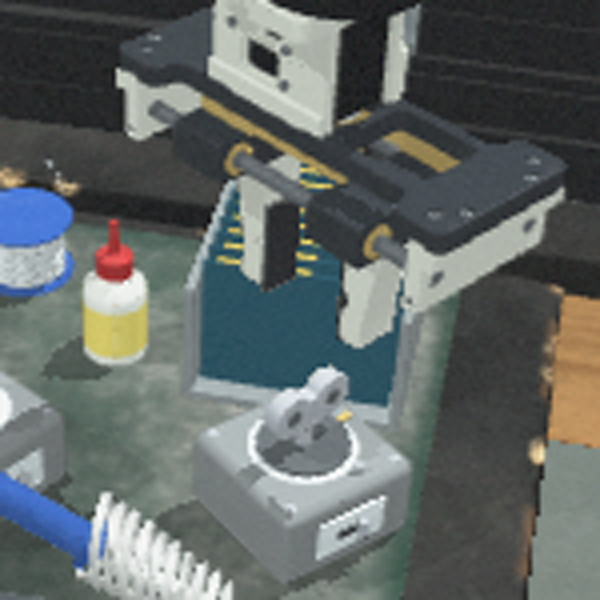

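The key now stands at about -80° (pointer at (345,415) zoomed px), which is roughly 1.43 rad, and it is released. I'll take a fresh grip and turn it to the stop, using small steps near the end and watching the moment.

```bash
python3 - <<'E'
from h import *
robot.goto([CX,CY,.11],R(-80.3))
robot.servo_line([CX,CY,.062-OFF],speed=.08)
robot.move_gripper(0.0)
print(robot.read_t(),'grip mm',robot.read_grip_width()*88,robot.read_force().round(1),robot.read_ft_torque().round(2))
q=robot.read_qpos()
def st(t):
    q[5]=t;robot.movej(q);robot.dwell(.1);a=robot.read_qpos()[5];M=robot.read_ft_torque()
    print(round(robot.read_t(),2),t,round(a,2),(robot.read_grip_width()*88).round(2),robot.read_force().round(1),M.round(2),robot.read_effort()[5].round(2));return M[2],a-t
if robot.read_grip_width()*88>6:
  for t in(-55,-75,-92): st(t)
  for t in np.arange(-95,-109,-1.5):
    mz,e=st(t)
    if abs(mz)>.6: break
E
```

```text
14.95 grip mm 9.939335523559524 [-1.8 -1.2  2.9] [0.08 0.57 0.19]Traceback (most recent call last):
  File "<stdin>", line 11, in <module>
  File "<stdin>", line 9, in st
AttributeError: 'float' object has no attribute 'round'
```

```bash
python3 - <<'E'
from h import *
q=robot.read_qpos()
def st(t):
    q[5]=t;robot.movej(q);robot.dwell(.1);a=robot.read_qpos()[5];M=robot.read_ft_torque()
    print(round(robot.read_t(),2),t,round(a,2),round(robot.read_grip_width()*88,2),robot.read_force().round(1),M.round(2),round(float(robot.read_effort()[5]),2));return M[2],a-t
for t in(-75,-92): st(t)
for t in np.arange(-95,-109,-1.5):
    mz,e=st(t)
    if abs(mz)>.6: break
E
```

```text
16.0 -75 -74.77 9.94 [-1.2  0.2  1.4] [ 0.09  0.34 -0.08] 0.08
16.48 -92 -91.74 9.72 [-1.3  1.6  0.6] [0.12 0.31 0.01] 0.07
16.83 -95.0 -94.86 9.73 [-0.6 -0.2  0.1] [ 0.05  0.34 -0.05] 0.03
17.18 -96.5 -96.43 9.79 [-1.9  0.3  1.3] [0.1  0.31 0.06] -0.09
17.53 -98.0 -97.95 10.26 [-0.3  0.1  1.1] [0.07 0.3  0.04] -0.08
17.88 -99.5 -99.46 9.55 [-1.4 -0.6  0.5] [-0.    0.34  0.06] -0.08
18.23 -101.0 -100.96 10.0 [-0.9 -0.2  0.6] [0.05 0.4  0.1 ] -0.08
18.58 -102.5 -102.45 9.95 [-1.4  0.2  0.4] [0.04 0.36 0.33] -0.3
18.93 -104.0 -103.95 10.31 [-0.8  0.4  0.3] [-0.    0.42  0.57] -0.52
19.28 -105.5 -105.45 10.26 [-1.7 -0.8  1.6] [0.   0.45 0.7 ] -0.65
```

The moment climbs from about -101°, where I expected the stop (-101.6°). I'll let go, lift and check.

```bash
python3 - <<'E'
from h import *
robot.move_gripper(.5);robot.dwell(.3);print(robot.read_force().round(2))
robot.servo_line([CX,CY,.15],speed=.15);robot.dwell(.2)
key_yaw('k3');print(robot.read_t(),robot.read_force())
p,d=robot.grab_frame("scene");cv2.imwrite("pics/dial.png",cv2.resize(p[190:260,195:300],(750,500),interpolation=cv2.INTER_CUBIC)[:,:,::-1])
E
```

```text
[ 0.21  0.9  -0.48]
k3 n 254 bar yaw -145.68859021794364 rect ((471.068603515625, 203.200927734375), (48.25532913208008, 12.71489429473877), 32.43870544433594) pointer 1 -154.05340240534684
21.5333 [ 1.01464768  0.08563503 -0.2637566 ]
```

View pics/k3.png

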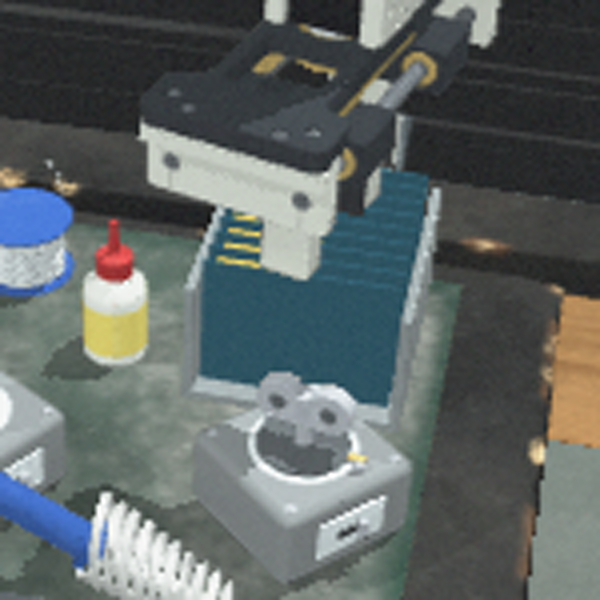

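View pics/dial.png

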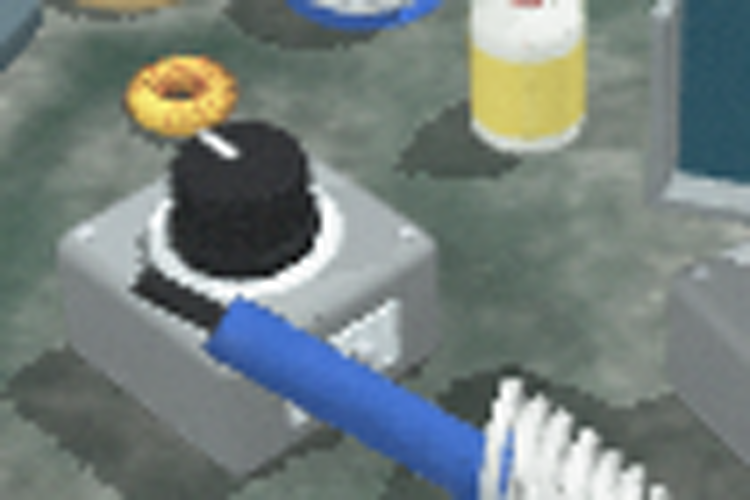

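The key bar is at about -146° with its pointer at (357,458) zoomed px, roughly 2.59 rad. The dial's white mark hasn't moved and the fingers are clear of everything.

```bash
python3 -c "
from rig import robot
robot.job_done();print(robot.read_t())"
```

```text
the job is handed in; nothing more can be done
the job is handed in; nothing more can be done
```

The key is wound to its stop in two partial turns and let go, and the job is handed in. The robot's clock read about 21.5 s at the last reading, against the 43 s limit.

- **First turn:** from about 0.29 to 1.43 rad. I then opened the fingers, waited, lifted clear and checked the key in the camera.
- **Second turn:** a fresh grip took the key on until the moment about the key axis rose to 0.7 N m. The rise began at the angle where I expected the stop.
- **Final check:** the camera put the bar at about -146°, which is roughly 2.59 of 2.6 rad. The coarser pointer estimate, from a single pixel, gave -154°, so it disagrees by 8°. The fingers were open and well above the key. The last wrist reading, with nothing in contact, was about 1 N (noise). The other timer's dial showed no visible change.
- **First grasp missed:** the real fingertips are about 28 mm higher than the reported TCP, so the fingers shut on top of the key and turned about 15° there, pressing with about 10 N at most. The camera showed the key had not moved. I confirmed the offset from the depth images and corrected every later grasp for it.
- **Script error:** during the second turn a print error in my script stopped one step. The arm held its grip and I carried on from there.

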